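# Clamp the model steamer's plank with the wing nut

## Task

The model paddle steamer on the clamping board is to be held down for work. With the fingertips, push the slotted steel strap all the way in over the edge of the steamer's plank, then turn the loose brass wing nut clockwise with repeated fingertip strokes on its wings until it is screwed fully home. Do not shift, lift or tip the steamer, nor the screwdriver and paint pot that lie on the board; finish clear of everything.

Things in the scene. Friction and masses are not known exactly. Their poses are not given: they have to be found in the camera images.
- fixture: Clamping board: plywood 260 x 300 x 15 mm fixed on the table. Origin at table height under the axis of the upright stud; x, y level, z up; yaw within 0.3 rad of the world's. The plywood spans -130 to 130 mm in its x, -120 to 180 mm in its y. Steel stud, 10 mm diameter, top 72 mm above the table, carries the wing nut. The side of the stud towards the board's +x is open.
- stud (a point): Point on the stud axis 48 mm above the table. With the ends of the fingers 43 mm above the table they overlap the wings and clear the strap below.
- strap (a joint): How far (m) the slotted steel strap has slid along the board's +y: 0 fully out, 0.028 fully in at its stop; starts at 0 to 0.010. Stays where left; takes about 3 N. Strap 28 mm wide, top 34 mm above the table, passing under the nut; its toe ends 46 mm from the stud axis at 0, 74 mm at 0.028, over the edge of the steamer's plank.
- strap_tab (a point): On the strap's upturned tail tab, centre of its outer (-y) face, 45 mm above the table; tab 28 mm wide, 5 mm thick, top 56 mm above the table. It lies at board y = -100 mm plus the strap's slide, x = 0. Push this face along the board's +y to slide the strap in.
- wing_nut (a joint): How far (rad) the wing nut is turned clockwise seen from above: 9.425 is home at a hard stop; starts at 2.8 to 5.6. At value q the wings point from the stud at angles -q and pi - q, counter-clockwise from the board's +x; at home they lie along the board's x, across the strap. Stays where left; takes about 0.05 N m (2 N at a wing). Sinks 4 mm a turn.
- wing_end (a point): Point 33 mm from the stud axis near the end of one of two equal wings (the one at angle -q). Brass wings 6 mm thick, reaching 33.5 mm from the axis, hub radius 12.5 mm; when home the wings stand 40 to 60 mm above the table, at most 4.3 mm higher at the start.
- boat: Model paddle steamer fixed on its wooden display plank, 250 x 110 x 12 mm; in all about 0.8 kg, 129 mm high; loose on the plywood, long way along the board's x. Origin at the centre of the plank's underside, about 114 mm to the board's +y of the stud; hull 64 mm wide. Not to be moved.
- fence (a point): Middle of the top edge, 56 mm above the table, of a fixed upright aluminium fence 5 mm thick and 90 mm long (along the board's y), 40 mm to the board's -x of the stud axis. It stands close to the nut, so a finger has no room between nut and fence.
- screwdriver: Screwdriver, 150 mm long, lying loose on the plywood about 100 mm to the board's +x of the stud, roughly along the board's y. Origin at the underside of its middle. Not to be moved.
- paint_pot: Small paint pot, 30 mm diameter, 34 mm high, standing loose on the plywood about 100 mm to the board's -x of the stud, behind the fence. Origin at the centre of its underside. Not to be moved.

How it is judged:
On the way, in this order (a step that is already met when the one before it is completed fails the run):
1. the strap is pushed in over the plank's edge while the nut is still loose (value of joint strap above 0.0245 m and value of joint wing_nut below 8 rad), for 0.1 s.
2. the wing nut is screwed home (value of joint wing_nut above 9.175 rad), for 0.2 s.
At the end, for the whole second after the job is handed in: The strap is in to within 3.5 mm of its stop, the wing nut is within 0.25 rad of its stop and at rest, the steamer stands upright within 12 mm of where it started, and screwdriver and paint pot are within 20 mm of where they started (value of joint strap above 0.0245 m and value of joint wing_nut above 9.175 rad and velocity of joint wing_nut below 0.05 rad/s and distance of boat from where it was at the start of the episode below 0.012 m and angle between boat's own z axis and vertical below 0.05 rad and linear speed of boat below 0.01 m/s and distance of each of screwdriver, paint_pot from where it was at the start of the episode below 0.02 m); the robot touches nothing.
It fails at once if the steamer is pushed away, lifted or tipped (distance of boat from where it was at the start of the episode above 0.015 m or angle between boat's own z axis and vertical above 0.12 rad).
It fails at once if the screwdriver is shifted by more than 20 mm, lifted or carried (distance of screwdriver from where it was at the start of the episode above 0.02 m).
It fails at once if the paint pot is shifted by more than 20 mm, lifted or carried (distance of paint_pot from where it was at the start of the episode above 0.02 m).
It also fails if it takes over 61 s, if anything falls off the work surface, if the arm or the gripper's body presses on something with over 40 N, if the wrist force passes 120 N, or if a joint passes its speed limit or range.

## Robot

A 6-joint arm with a two-finger parallel gripper is mounted at the origin on the work surface. World frame = base frame: x ahead of the robot, y to its left, z up, the work surface at z = 0. Lengths are in m, angles in rad, forces in N, time in s.
With the tool pointing down it reaches from about 0.275 to 0.75 m from the base axis. Payload 10.2 kg.
Tool frame: the origin (TCP) lies at the very end of the fingers, on their centre line; the grasp point (between the pads) lies grip_point_offset behind it (grip_point_offset is the distance from the TCP to the grasp point, in m); z points along the fingers, y is the direction in which the jaws open and shut (so a half turn about z gives the same grasp; the last joint's range is limited). The gripper opens to 85 mm and grips with 20 to 120 N. Pads are 22 mm wide; open, the fingers measure 114 mm over their backs; the gripper's body (76 mm by 85 mm) begins 54 mm behind the grasp point. The pads swing forward as they close: fully open they stand 13 mm farther back than shut.
Start: joints at [-1.404, 0.313, 1.498, -0, 1.331, -0.223], TCP at [0.199, -0.486, 0.231] pointing down, gripper open.
Joint ranges: [-2.94, 2.94], [-0.97, 2.17], [0.19, 2.56], [-1.23, 4.37], [0.02, 3.11], [-2.88, 2.88]. Speed limits (rad/s): [2.39, 2.39, 3.01, 3.14, 3.14, 3.14].

## Interface

Orientations are given as a rotation vector (axis times angle).
In Python, from cell import get_state, capture, calibration, hand_in, look_for, outline_of, landmark_of, grip_point_offset gives the robot as it stands.
- The arm moves only by the shell command python3 -m creep 'ROWS' [FORCE]. ROWS is JSON, a list of rows, each an object with "claw": the closure, from 0 (fully open) to 1 (shut); "travel": the shift along the tool's x, y, z in m, a list of three; "roll": the turn about the tool's z in degrees. A call has 1 to 20 rows; each row shifts and turns the commanded pose from where the row before left it, along the tool's axes as they then stand; what a row does not reach is not made up. A row lasts 1/10 s, in which the tool goes at most 50 mm and 8.59 degrees, less where a joint would pass 70% of its speed; a pose out of reach is approached as far as the arm can. A call is refused whole if a number of a shift passes 0.05 or a number of a turn 8.59, either way. A call with a gripper value outside its range is refused whole. The fingers move at their own pace and stop on an object; FORCE is the grip in N (left out, the last holds). Time passes only in rows, so rows that do not move let the fingers close. It gives the time, the measured TCP pose, the force and the opening at its end, in the units of the state.
- get_state(): the state, without advancing time (a new reading comes with each control period).
- capture(name): name is "scene" or "top"; returns the picture (400x640x3 uint8, red, green, blue); there is no depth.
- calibration(name): a dict with "K" (3x3 intrinsics, pixels), "dist" ([k1, k2, p1, p2, k3] as OpenCV has them; the pictures are not rectified), "T" (4x4, takes a point from camera to world coordinates). Camera axes: x right, y down, z forward; pixel columns grow to the right and rows downward; lengths in m; the calibration is good to about 2 mm. A picture is of the moment at which its call begins. calibration takes no time and is no camera call.
- hand_in(): hands the job in, once; it reports no verdict.
Trained networks look in the newest picture that a camera, given by its name, has taken for a name from the list of things; names that differ only in an ending like _2 or _b are one class to them, and where a whole thing is asked for, a point or a joint stands for the part that bears it (a point fixed in the world has none). Each returns a list of dicts, best first, with "p" (0 to 1); they miss things now and then, are a little off and sometimes report something else, mostly with a low value. They report only what shows in the picture. A call takes as long as a camera call.
- look_for(camera, query): "xy" ([column, row] in pixels, amid what is visible of it).
- outline_of(camera, query): "region" (400x640 bool, what is visible of it) and "xy" ([column, row] in pixels, amid what is visible of it).
- landmark_of(camera, query): "xy" ([column, row] in pixels: a listed point, or the origin of a listed thing).
The state is a dict: "t": time; "joint_positions": joint angles; "qvel": joint speeds; "joint_efforts": joint torques, N m; "eef_pos": TCP position; "orientation": TCP orientation; "force": force on the tool from outside, world axes, zero at the start; "moment": the same for the moment, N m; "width": opening from 0.0 (shut) to 1.0 (fully open).
Only numpy, scipy, OpenCV 4.12 (cv2) and the standard library are available. Lean on these libraries where they do the work, as an engineer would, in place of code of your own. Each camera call takes 0.05 s, during which the arm holds its last target. There are 200 camera calls.

## Working session

There is one attempt and no reset: what is moved stays moved. The work goes in short steps, Python scripts to look and compute and a shell command to move; the robot and the scene stay as the last step left them, time stands still between calls to the robot, and variables do not carry over. Pictures are saved under pics/ and viewed, about 8 in all and at most 12, crops included, and the job is handed in when it is done.

```bash
mkdir -p pics; ls
cat > h.py <<'E'
import numpy as np, cv2
from cell import *
def ray(cam,xy):
    c=calibration(cam);K=np.array(c["K"]);T=np.array(c["T"])
    u=cv2.undistortPoints(np.array([[xy]],float),K,np.array(c["dist"],float))[0,0]
    return T[:3,3],T[:3,:3]@np.array([u[0],u[1],1.])
def at_z(cam,xy,z):
    o,d=ray(cam,xy);return o+d*(z-o[2])/d[2]
def proj(cam,P):
    c=calibration(cam);T=np.linalg.inv(np.array(c["T"]))
    P=np.atleast_2d(P).astype(float)
    return cv2.projectPoints(P,cv2.Rodrigues(T[:3,:3])[0],T[:3,3],np.array(c["K"]),np.array(c["dist"],float))[0][:,0]
E
python3 - <<'E'
from h import *
st=get_state();print(st)
for cam in("top","scene"):
    im=capture(cam);cv2.imwrite(f"pics/{cam}0.png",im[...,::-1])
    print(cam,np.array(calibration(cam)["T"])[:3,3])
    for q,z in(("fixture",0),("stud",.048),("strap_tab",.045),("wing_end",.052),("fence",.056),("boat",.015),("screwdriver",.015),("paint_pot",.015)):
        r=landmark_of(cam,q)
        for a in r[:2]: print(q,np.round(a["xy"],1),round(a["p"],2),np.round(at_z(cam,a["xy"],z),4))
print(grip_point_offset if not callable(grip_point_offset) else grip_point_offset())
E
```

```text
pics
{'t': 0.0, 'joint_positions': array([-1.40443651e+00,  3.13455782e-01,  1.49842820e+00,  3.69213253e-05,
        1.33098132e+00, -2.23358341e-01]), 'qvel': array([ 3.56634847e-04, -1.78148038e-04,  5.32330653e-05,  3.53604483e-05,
       -5.72502485e-04,  6.59845113e-04]), 'joint_efforts': array([ 9.68833738e-04, -4.12261963e+01, -2.59747320e+01, -1.49084399e-04,
        4.06236053e-03,  4.19962612e-05]), 'eef_pos': array([ 0.19943781, -0.48537668,  0.23073546]), 'orientation': array([-3.08089352e+00, -6.08041524e-01, -1.13223030e-04]), 'force': array([0.53532739, 0.84995782, 0.51866625]), 'moment': array([ 0.06291215, -0.04235756, -0.03153242]), 'width': 1.0010863025107686}
top [0.49427571 0.01150967 0.71791435]
fixture [301.7 217.7] 0.72 [0.5286 0.0403 0.    ]
stud [332.3 263.7] 0.7 [ 0.4441 -0.0151  0.048 ]
strap_tab [345.3 207.1] 0.91 [ 0.5445 -0.0403  0.045 ]
strap_tab [330.7 265.5] 0.35 [ 0.4407 -0.0123  0.045 ]
wing_end [305.  232.5] 0.73 [0.4998 0.0326 0.052 ]
wing_end [348.9 204.5] 0.35 [ 0.5485 -0.0462  0.052 ]
fence [304.2 234.2] 0.89 [0.4968 0.0339 0.056 ]
fence [300
[... 173 characters left out ...]
5347 0.034  0.015 ]
paint_pot [330.2 265.6] 0.6 [ 0.4381 -0.0124  0.015 ]
scene [ 0.978912   -0.35912516  0.42970431]
fixture [351.3 226.1] 0.97 [0.5373 0.0377 0.    ]
stud [351.2 199.2] 0.8 [0.5338 0.0398 0.048 ]
stud [389.5 247.7] 0.2 [ 6.557e-01 -4.000e-04  4.800e-02]
strap_tab [313.9 228.7] 0.94 [ 0.5541 -0.0482  0.045 ]
strap_tab [331.3 186.8] 0.51 [0.4815 0.0431 0.045 ]
wing_end [337.5 189.1] 0.89 [0.5023 0.0387 0.052 ]
fence [331.5 187.4] 0.66 [0.4973 0.0307 0.056 ]
fence [314.6 228.5] 0.3 [ 0.5665 -0.0561  0.056 ]
screwdriver [389.4 249.3] 0.81 [0.6303 0.0279 0.015 ]
screwdriver [288.  204.8] 0.43 [ 0.4408 -0.016   0.015 ]
paint_pot [288.9 199.6] 0.57 [ 0.4287 -0.0058  0.015 ]
0.0187
```

View pictures.

Run:
```python
import cv2
a=cv2.imread("pics/top0.png")[130:310,190:400];b=cv2.imread("pics/scene0.png")[120:290,240:450]
a=cv2.resize(a,(600,514),interpolation=3);cv2.imwrite("pics/a.png",a)
b=cv2.resize(b,(600,486),interpolation=3);cv2.imwrite("pics/b.png",b)
```

```text
(no output)
```

View pics/a.png

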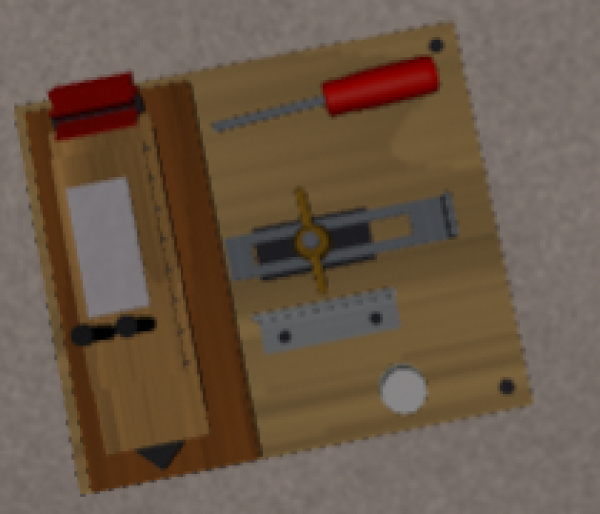

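View pics/b.png

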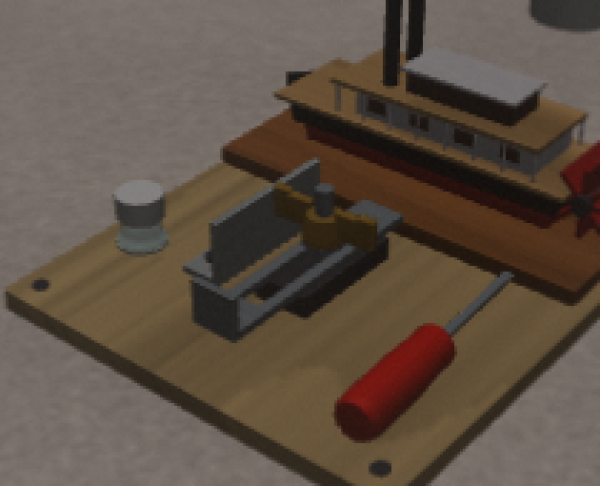

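The pictures show the strap partly out. The wings lie nearly along board x: stud at top px ~(299,214), wing ends at ~(295,197) and (302,231), tab at ~(347,205). That makes q about 3.14 and the yaw about 0.19. Next I fit the board frame.

Run:
```python
from h import *
from scipy.optimize import least_squares
s=1/2.857
f=lambda x,y:(190+x*s,130+y*s)
g=lambda x,y:(240+x*s,120+y*s)
# board pts (mm) : crop px
top=[((130,-120,15),f(455,22)),((130,180,15),f(15,105)),((-130,-120,15),f(532,404)),((-130,180,15),f(85,493)),((0,0,72),f(310,240)),((-40,45,56),f(253,316)),((-40,-45,56),f(394,290))]
sc=[((0,0,72),g(325,187)),((-130,-120,15),g(6,293)),((-40,-45,56),g(213,225)),((-40,45,56),g(319,161))]
def W(p,P):
    c,s_=np.cos(p[2]),np.sin(p[2]);P=np.atleast_2d(np.array(P,float))/1000
    return np.c_[p[0]+c*P[:,0]-s_*P[:,1],p[1]+s_*P[:,0]+c*P[:,1],P[:,2]]
def res(p):
    r=[]
    for cam,L in(("top",top),("scene",sc)):
        r.append(proj(cam,W(p,[a for a,_ in L]))-np.array([b for _,b in L]))
    return np.concatenate(r).ravel()
o=least_squares(res,[.53,.035,.186],loss="soft_l1");p=o.x
print(p,np.degrees(p[2]));print(np.round(res(p).reshape(-1,2),1))
def B(w): 
    c,s_=np.cos(p[2]),np.sin(p[2]);d=np.array(w[:2])-p[:2];return np.round(1000*np.array([c*d[0]+s_*d[1],-s_*d[0]+c*d[1]]),1)
print("tab top edge",B(at_z("top",f(456,214),.056)),"lm",B(at_z("top",(345.3,207.1),.045)),B(at_z("scene",(313.9,228.7),.045)),"scene tab mid bottom edges",B(at_z("scene",g(215,293),.056)))
for e in(f(300,190),f(321,291)): b=B(at_z("top",e,.062));print("wing",b,np.degrees(np.arctan2(b[1],b[0])))
for e in(g(275,185),g(377,213)): b=B(at_z("scene",e,.063));print("wing sc",b,np.degrees(np.arctan2(b[1],b[0])))
print("tab world",W(p,[[0,-100,45],[0,-72,45]]))
```

```text
[0.53361447 0.04288304 0.1815699 ] 10.403188959308647
[[-0.6 -1.6]
 [-0.8 -0.7]
 [ 0.5 -0.6]
 [-2.  -0.2]
 [-0.  -1.2]
 [-0.4 -0. ]
 [ 0.4 -0.8]
 [-0.9 -0.4]
 [-1.9 -2.7]
 [-1.  -1.3]
 [-1.3 -1.7]]
tab top edge [ -2.6 -91. ] lm [ -4.3 -83.7] [  3.7 -93.3] scene tab mid bottom edges [  5.8 -92.3]
wing [30.1  0.9] 1.7126525766887792
wing [-33.3   0. ] 180.0
wing sc [-29.7  -3.5] -173.2789704243618
wing sc [30.1  8.1] 15.061661544546187
tab world [[ 0.55167186 -0.0554731   0.045     ]
 [ 0.54661579 -0.02793338  0.045     ]]
```

```bash
python3 -m creep '[{"claw":1,"travel":[0,0,0],"roll":-8.5},{"claw":1,"travel":[0,0,0],"roll":-8.5},{"claw":1,"travel":[0,0,0],"roll":-8.5},{"claw":1,"travel":[0,0,0],"roll":-8.5},{"claw":1,"travel":[0,0,0],"roll":-8.5},{"claw":1,"travel":[0,0,0],"roll":-8.5},{"claw":1,"travel":[0,0,0],"roll":-8.5},{"claw":1,"travel":[0,0,0],"roll":-8.5},{"claw":1,"travel":[0,0,0],"roll":-8.5},{"claw":1,"travel":[0,0,0],"roll":-1.6}]' 40
python3 -m creep '[{"claw":1,"travel":[0.028,0.035,0],"roll":0},{"claw":1,"travel":[0.028,0.035,0],"roll":0},{"claw":1,"travel":[0.028,0.035,0],"roll":0},{"claw":1,"travel":[0.028,0.035,0],"roll":0},{"claw":1,"travel":[0.028,0.035,0],"roll":0},{"claw":1,"travel":[0.028,0.035,0],"roll":0},{"claw":1,"travel":[0.028,0.035,0],"roll":0},{"claw":1,"travel":[0.028,0.035,0],"roll":0},{"claw":1,"travel":[0.028,0.035,0],"roll":0},{"claw":1,"travel":[0.028,0.035,0],"roll":0},{"claw":1,"travel":[0.028,0.035,0],"roll":0},{"claw":1,"travel":[0.026,0.039,0.02],"roll":0},{"claw":1,"travel":[0,0,0.04],"roll":0},{"claw":1,"travel":[0,0,0.04],"roll":0},{"claw":1,"travel":[0,0,0.03],"roll":0},{"claw":1,"travel":[0,0,0],"roll":0}]'
```

```text
t: 1.9
eef_pos: [0.1995, -0.4856, 0.2313]
orientation: [2.007, 2.417, -0.0]
force: [-0.1, -0.0, -0.3]
width: 0.003
t: 3.5
eef_pos: [0.5534, -0.0802, 0.0981]
orientation: [-2.009, -2.406, 0.004]
force: [0.2, -0.3, 0.7]
width: -0.004
```

```bash
cat >> h.py <<'E'
P=np.array([.5336,.0425,.1816])
def B(w,p=P):
    c,s=np.cos(p[2]),np.sin(p[2]);d=np.array(w[:2])-p[:2];return np.round(1000*np.array([c*d[0]+s*d[1],-s*d[0]+c*d[1]]),1)
def pic(n):
    a=capture("top")[130:310,190:400];b=capture("scene")[120:290,240:450]
    r=lambda i:cv2.resize(i,None,fx=3,fy=3,interpolation=cv2.INTER_CUBIC)[...,::-1]
    cv2.imwrite(f"pics/{n}.png",cv2.resize(np.vstack([r(a),r(b)]),None,fx=.57,fy=.57,interpolation=cv2.INTER_AREA) if 0 else np.hstack([cv2.resize(r(a),(400,343)),cv2.resize(r(b),(400,324)) if 0 else cv2.copyMakeBorder(cv2.resize(r(b),(400,324)),0,19,0,0,0)]))
def say():
    s=get_state();o=np.linalg.norm(s["orientation"]);R=cv2.Rodrigues(s["orientation"])[0]
    print("t",round(s["t"],2),"board",B(s["eef_pos"]),"z",round(s["eef_pos"][2]*1000,1),"toolx in board deg",round(float(np.degrees(np.arctan2(R[1,0],R[0,0])-P[2])),1),"F",np.round(s["force"],1),"q6",round(s["joint_positions"][5],2))
E
python3 -c "
from h import *
pic('c');say()"
```

```text
t 3.6 board [  -0.5 -125.6] z 102.6 toolx in board deg 89.9 F [0.4 0.1 0.6] q6 -0.53
```

View pics/c.png

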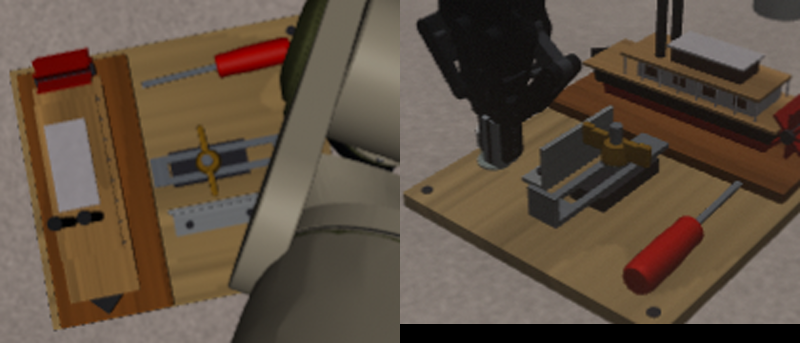

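```bash
python3 -m creep '[{"claw":1,"travel":[0,0,0.02],"roll":0},{"claw":1,"travel":[0,0,0.02],"roll":0},{"claw":1,"travel":[0.0005,0.0005,0.02],"roll":0},{"claw":1,"travel":[0.006,0,0],"roll":0},{"claw":1,"travel":[0.006,0,0],"roll":0},{"claw":1,"travel":[0.004,0,0],"roll":0},{"claw":1,"travel":[0.003,0,0],"roll":0},{"claw":1,"travel":[0.003,0,0],"roll":0},{"claw":1,"travel":[0.003,0,0],"roll":0},{"claw":1,"travel":[0.003,0,0],"roll":0},{"claw":1,"travel":[0.003,0,0],"roll":0},{"claw":1,"travel":[0.003,0,0],"roll":0},{"claw":1,"travel":[0.002,0,0],"roll":0}]'; python3 -c "
from h import *
say()"
```

```text
t: 4.9
eef_pos: [0.5494, -0.0449, 0.0418]
orientation: [2.01, 2.414, 0.0]
force: [1.2, -2.8, 1.5]
width: 0.003
t 4.9 board [ -0.2 -88.8] z 41.8 toolx in board deg 90.0 F [ 1.2 -2.8  1.5] q6 -0.48
```

```bash
python3 -m creep '[{"claw":1,"travel":[0.002,0,0],"roll":0},{"claw":1,"travel":[0.0015,0,0],"roll":0},{"claw":1,"travel":[0.001,0,0],"roll":0}]'; python3 -c "
from h import *
say()"; python3 -m creep '[{"claw":1,"travel":[0.001,0,0],"roll":0},{"claw":1,"travel":[0,0,0],"roll":0}]';python3 -c "
from h import *
say()"
```

```text
t: 5.2
eef_pos: [0.5485, -0.0405, 0.0417]
orientation: [2.01, 2.414, 0.0]
force: [0.7, -2.5, 2.0]
width: -0.002
t 5.2 board [ -0.4 -84.3] z 41.7 toolx in board deg 90.0 F [ 0.7 -2.5  2. ] q6 -0.47
t: 5.4
eef_pos: [0.5482, -0.0394, 0.0416]
orientation: [-2.01, -2.414, -0.0]
force: [0.8, -2.2, 0.7]
width: -0.002
t 5.4 board [ -0.5 -83.2] z 41.6 toolx in board deg 90.0 F [ 0.8 -2.2  0.7] q6 -0.47
```

```bash
for i in 1 2 3; do python3 -m creep '[{"claw":1,"travel":[0.001,0,0],"roll":0},{"claw":1,"travel":[0,0,0],"roll":0}]' | grep -E "eef|force"; done;python3 -c "
from h import *
say()"
```

```text
eef_pos: [0.548, -0.0387, 0.0416]
force: [0.9, -2.3, 0.5]
eef_pos: [0.548, -0.0386, 0.0417]
force: [2.9, -8.0, -0.8]
eef_pos: [0.5481, -0.0385, 0.0417]
force: [2.7, -14.2, -1.4]
t 6.0 board [ -0.4 -82.3] z 41.7 toolx in board deg 90.0 F [  2.7 -14.2  -1.4] q6 -0.46
```

```bash
python3 -m creep '[{"claw":1,"travel":[-0.012,0,0],"roll":0},{"claw":1,"travel":[0,0,-0.03],"roll":0},{"claw":1,"travel":[0,0,-0.03],"roll":0},{"claw":1,"travel":[0.03,0.005,0],"roll":0},{"claw":1,"travel":[0.03,0.01,0],"roll":0},{"claw":1,"travel":[0.03,0.01,0],"roll":0},{"claw":1,"travel":[0.03,0.005,0],"roll":0},{"claw":1,"travel":[0,0,0],"roll":0}]'; python3 -c "
from h import *
pic('d');say()"
```

```text
t: 6.8
eef_pos: [0.5568, 0.078, 0.1012]
orientation: [-2.005, -2.416, 0.0]
force: [-0.6, 1.1, -0.5]
width: 0.0
t 6.9 board [29.2 27.9] z 101.3 toolx in board deg 90.1 F [ 0.1  0.5 -0.2] q6 -0.26
```

View pics/d.png

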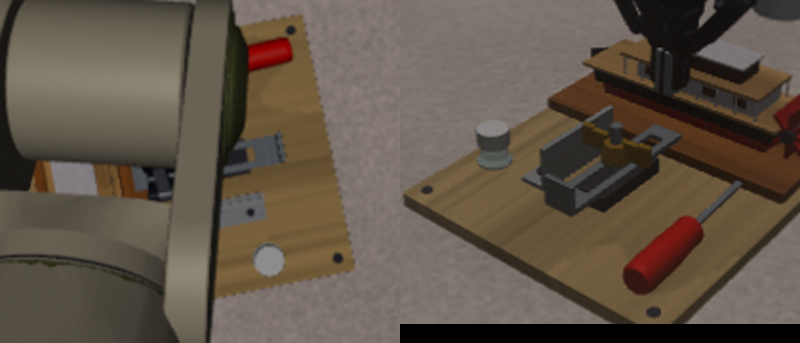

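```bash
python3 -m creep '[{"claw":1,"travel":[-0.004,0.001,0.02],"roll":0},{"claw":1,"travel":[0,0,0.02],"roll":0},{"claw":1,"travel":[0,0,0.018],"roll":0},{"claw":1,"travel":[0,0,0],"roll":0}]'; python3 -c "
from h import *
say()"; python3 -m creep '[{"claw":1,"travel":[-0.003,0,0],"roll":0},{"claw":1,"travel":[-0.003,0,0],"roll":0},{"claw":1,"travel":[-0.002,0,0],"roll":0}]'; python3 -c "
from h import *
say()"
```

```text
t: 7.3
eef_pos: [0.5579, 0.0701, 0.0415]
orientation: [-2.009, -2.409, 0.004]
force: [0.2, -0.4, -0.0]
width: 0.003
t 7.3 board [28.9 22.8] z 41.5 toolx in board deg 89.9 F [ 0.2 -0.4 -0. ] q6 -0.26
t: 7.6
eef_pos: [0.5614, 0.0628, 0.0447]
orientation: [2.01, 2.413, 0.002]
force: [0.7, 1.5, 1.2]
width: 0.001
t 7.6 board [31. 15.] z 44.7 toolx in board deg 90.0 F [0.7 1.5 1.2] q6 -0.28
```

```bash
python3 -m creep '[{"claw":1,"travel":[-0.0046,0.0017,0],"roll":8.5},{"claw":1,"travel":[-0.0046,0.0017,0],"roll":8.5},{"claw":1,"travel":[-0.0046,0.0017,0],"roll":8.5},{"claw":1,"travel":[-0.0046,0.0017,0],"roll":8.5},{"claw":1,"travel":[-0.0046,0.0017,0],"roll":8.5}]'; python3 -c "
from h import *
pic('e');say()"
```

```text
t: 8.1
eef_pos: [0.5673, 0.0398, 0.0444]
orientation: [2.752, 1.512, 0.003]
force: [2.6, 1.7, -1.2]
width: 0.001
t 8.2 board [32.3 -8.9] z 44.3 toolx in board deg 47.4 F [ 0.2 -0.2  0.1] q6 0.43
```

View pics/e.png

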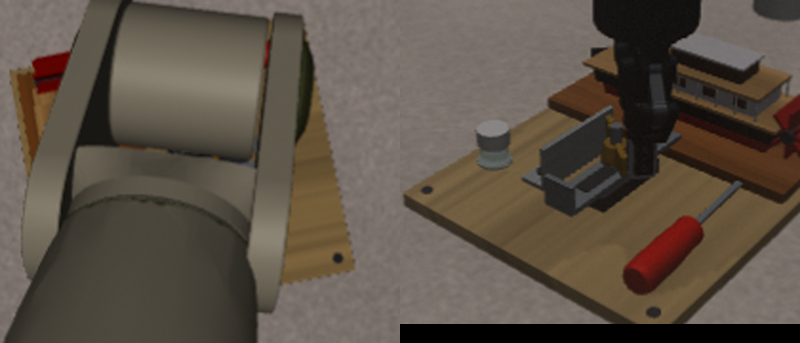

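```bash
python3 -m creep '[{"claw":1,"travel":[-0.0046,0.0017,0],"roll":8.5},{"claw":1,"travel":[-0.0046,0.0017,0],"roll":8.5},{"claw":1,"travel":[-0.0046,0.0017,0],"roll":8.5},{"claw":1,"travel":[-0.0046,0.0017,0],"roll":8.5},{"claw":1,"travel":[-0.0046,0.0017,0],"roll":8.5}]'; python3 -c "
from h import *
say()";python3 -m creep '[{"claw":1,"travel":[-0.0046,0.0017,0],"roll":8.5},{"claw":1,"travel":[-0.0046,0.0017,0],"roll":8.5},{"claw":1,"travel":[-0.0046,0.0017,0],"roll":8.5},{"claw":1,"travel":[-0.0046,0.0017,0],"roll":8.5},{"claw":1,"travel":[-0.0046,0.0017,0],"roll":8.5},{"claw":1,"travel":[0,0,0],"roll":0}]'; python3 -c "
from h import *
say()"
```

```text
t: 8.7
eef_pos: [0.5555, 0.0188, 0.0442]
orientation: [3.113, 0.42, 0.003]
force: [2.5, -0.2, -0.5]
width: -0.003
t 8.7 board [ 17.2 -27.3] z 44.2 toolx in board deg 4.9 F [ 2.5 -0.2 -0.5] q6 1.13
t: 9.3
eef_pos: [0.5322, 0.0112, 0.0441]
orientation: [3.055, -0.732, 0.001]
force: [-0.3, -1.0, -1.2]
width: -0.0
t 9.3 board [ -7.  -30.5] z 44.1 toolx in board deg -37.3 F [-0.3 -1.  -1.2] q6 1.84
```

```bash
python3 -m creep '[{"claw":1,"travel":[0.01,0,0],"roll":0},{"claw":1,"travel":[0,0,-0.022],"roll":0},{"claw":1,"travel":[0,0,-0.022],"roll":0},{"claw":1,"travel":[0,0,0],"roll":-8.53},{"claw":1,"travel":[0,0,0],"roll":-8.53},{"claw":1,"travel":[0,0,0],"roll":-8.53},{"claw":1,"travel":[0,0,0],"roll":-8.53},{"claw":1,"travel":[0,0,0],"roll":-8.53},{"claw":1,"travel":[0,0,0],"roll":-8.53},{"claw":1,"travel":[0,0,0],"roll":-8.53},{"claw":1,"travel":[0,0,0],"roll":-8.53},{"claw":1,"travel":[0,0,0],"roll":-8.53},{"claw":1,"travel":[0,0,0],"roll":-8.53},{"claw":1,"travel":[0,0,0],"roll":-8.53},{"claw":1,"travel":[0,0,0],"roll":-8.53},{"claw":1,"travel":[0,0,0],"roll":-8.53},{"claw":1,"travel":[0,0,0],"roll":-8.53},{"claw":1,"travel":[0,0,0],"roll":-8.53},{"claw":1,"travel":[0,0,0],"roll":-8.53},{"claw":1,"travel":[0,0,0],"roll":-8.53}]'; python3 -m creep '[{"claw":1,"travel":[0,0,0],"roll":-8.53},{"claw":1,"travel":[0,0,0],"roll":-8.53},{"claw":1,"travel":[0,0,0],"roll":-8.53},{"claw":1,"travel":[0,0,0],"roll":-8.53},{"claw":1,"travel":[0.023,0.029,0],"roll":0},{"claw":1,"travel":[0.022,0.029,0],"roll":0},{"claw":1,"travel":[0,0,0],"roll":0}]'; python3 -c "
from h import *
pic('f');say()"
```

```text
t: 11.3
eef_pos: [0.5418, 0.0066, 0.0879]
orientation: [1.604, 2.701, 0.0]
force: [0.3, 0.6, -0.5]
width: 0.003
t: 12.0
eef_pos: [0.5283, 0.0822, 0.0878]
orientation: [-0.745, -3.051, -0.001]
force: [0.0, -0.5, 0.7]
width: -0.001
t 12.1 board [ 2.2 37.1] z 87.8 toolx in board deg 141.9 F [ 0.  -0.7 -0. ] q6 -1.16
```

View pics/f.png

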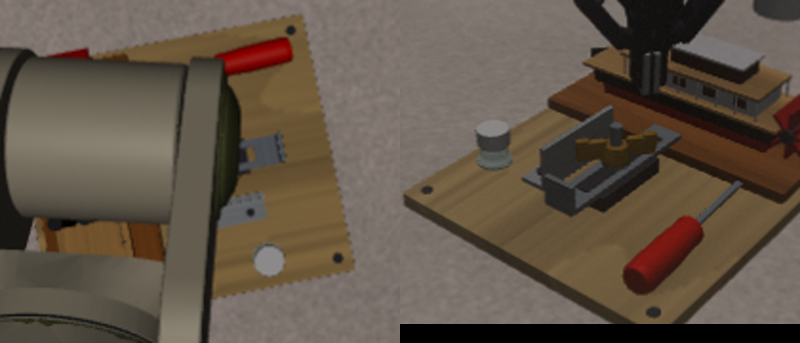

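Run:
```python
from h import *
s=1/2.857
for t,c in(((150,112),(586,120)),((207,435),(276,97))):
    o1,d1=ray("top",(190+t[0]*s,130+t[1]*s));o2,d2=ray("scene",(240+c[0]*s,120+c[1]*s))
    k=np.linalg.lstsq(np.c_[d1,-d2],o2-o1,rcond=None)[0];a=o1+k[0]*d1;b=o2+k[1]*d2
    print(B((a+b)/2),(a+b)/2,np.linalg.norm(a-b))
```

```text
[95.3 82. ] [0.61252151 0.14037713 0.10764486] 0.02074353703788339
[-104.8   86.3] [0.41496411 0.10842871 0.05689692] 0.002482520962751663
```

```bash
python3 -m creep '[{"claw":1,"travel":[0,0,0.022],"roll":0},{"claw":1,"travel":[0,0,0.022],"roll":0},{"claw":1,"travel":[0,0,0],"roll":0}]'; python3 -m creep '[{"claw":1,"travel":[-0.004,0,0],"roll":0},{"claw":1,"travel":[-0.004,0,0],"roll":0},{"claw":1,"travel":[-0.0046,0.0017,0],"roll":8.5},{"claw":1,"travel":[-0.0046,0.0017,0],"roll":8.5},{"claw":1,"travel":[-0.0046,0.0017,0],"roll":8.5}]'; python3 -c "
from h import *
say()"
```

```text
t: 12.4
eef_pos: [0.5276, 0.0782, 0.0415]
orientation: [-0.756, -3.045, 0.001]
force: [0.1, -0.2, -0.4]
width: 0.001
t: 12.9
eef_pos: [0.55, 0.0711, 0.0445]
orientation: [-1.42, -2.802, -0.0]
force: [-1.8, 1.1, -0.3]
width: -0.002
t 12.9 board [21.3 25.2] z 44.5 toolx in board deg 115.8 F [-1.8  1.1 -0.3] q6 -0.72
```

```bash
python3 -m creep '[{"claw":1,"travel":[-0.0046,0.0017,0],"roll":8.5},{"claw":1,"travel":[-0.0046,0.0017,0],"roll":8.5},{"claw":1,"travel":[-0.0046,0.0017,0],"roll":8.5},{"claw":1,"travel":[-0.0046,0.0017,0],"roll":8.5},{"claw":1,"travel":[-0.0046,0.0017,0],"roll":8.5},{"claw":1,"travel":[-0.0046,0.0017,0],"roll":8.5},{"claw":1,"travel":[-0.0046,0.0017,0],"roll":8.5},{"claw":1,"travel":[-0.0046,0.0017,0],"roll":8.5},{"claw":1,"travel":[-0.0046,0.0017,0],"roll":8.5}]'; python3 -c "
from h import *
say()"; python3 -m creep '[{"claw":1,"travel":[-0.0046,0.0017,0],"roll":8.5},{"claw":1,"travel":[-0.0046,0.0017,0],"roll":8.5},{"claw":1,"travel":[-0.0046,0.0017,0],"roll":8.5},{"claw":1,"travel":[-0.0046,0.0017,0],"roll":8.5},{"claw":1,"travel":[-0.0046,0.0017,0],"roll":8.5},{"claw":1,"travel":[-0.0046,0.0017,0],"roll":8.5},{"claw":1,"travel":[-0.0046,0.0017,0],"roll":8.5},{"claw":1,"travel":[-0.0046,0.0017,0],"roll":8.5},{"claw":1,"travel":[-0.0046,0.0017,0],"roll":8.5},{"claw":1,"travel":[0,0,0],"roll":0}]'; python3 -c "
from h import *
say()"
```

```text
t: 13.8
eef_pos: [0.5664, 0.0333, 0.0447]
orientation: [2.85, 1.321, 0.003]
force: [0.9, 2.8, -1.2]
width: -0.002
t 13.8 board [ 30.6 -14.9] z 44.7 toolx in board deg 39.3 F [ 0.9  2.8 -1.2] q6 0.55
t: 14.8
eef_pos: [0.5332, 0.0086, 0.0448]
orientation: [3.058, -0.72, 0.003]
force: [1.3, -0.6, 1.1]
width: -0.004
t 14.8 board [ -6.5 -33.2] z 44.8 toolx in board deg -36.9 F [ 1.3 -0.6  1.1] q6 1.83
```

```bash
python3 -m creep '[{"claw":1,"travel":[0.01,0,0],"roll":0},{"claw":1,"travel":[0,0,-0.022],"roll":0},{"claw":1,"travel":[0,0,-0.022],"roll":0},{"claw":1,"travel":[0,0,0],"roll":-8.52},{"claw":1,"travel":[0,0,0],"roll":-8.52},{"claw":1,"travel":[0,0,0],"roll":-8.52},{"claw":1,"travel":[0,0,0],"roll":-8.52},{"claw":1,"travel":[0,0,0],"roll":-8.52},{"claw":1,"travel":[0,0,0],"roll":-8.52},{"claw":1,"travel":[0,0,0],"roll":-8.52},{"claw":1,"travel":[0,0,0],"roll":-8.52},{"claw":1,"travel":[0,0,0],"roll":-8.52},{"claw":1,"travel":[0,0,0],"roll":-8.52},{"claw":1,"travel":[0,0,0],"roll":-8.52},{"claw":1,"travel":[0,0,0],"roll":-8.52},{"claw":1,"travel":[0,0,0],"roll":-8.52},{"claw":1,"travel":[0,0,0],"roll":-8.52},{"claw":1,"travel":[0,0,0],"roll":-8.52},{"claw":1,"travel":[0,0,0],"roll":-8.52},{"claw":1,"travel":[0,0,0],"roll":-8.52}]'; python3 -m creep '[{"claw":1,"travel":[0,0,0],"roll":-8.52},{"claw":1,"travel":[0,0,0],"roll":-8.52},{"claw":1,"travel":[0,0,0],"roll":-8.52},{"claw":1,"travel":[0,0,0],"roll":-8.52},{"claw":1,"travel":[0.024,0.03,0],"roll":0},{"claw":1,"travel":[0.0235,0.03,0],"roll":0},{"claw":1,"travel":[0,0,0],"roll":0}]'; python3 -c "
from h import *
pic('g');say()"
```

```text
t: 16.8
eef_pos: [0.5425, 0.0045, 0.0881]
orientation: [1.595, 2.706, 0.001]
force: [-0.4, -1.3, 0.1]
width: -0.001
t: 17.5
eef_pos: [0.5271, 0.0831, 0.0881]
orientation: [0.736, 3.054, 0.001]
force: [0.7, 0.1, -0.2]
width: -0.0
t 17.6 board [ 1.2 38.1] z 88.1 toolx in board deg 142.3 F [ 0.6 -0.9  0.4] q6 -1.16
```

View pics/g.png

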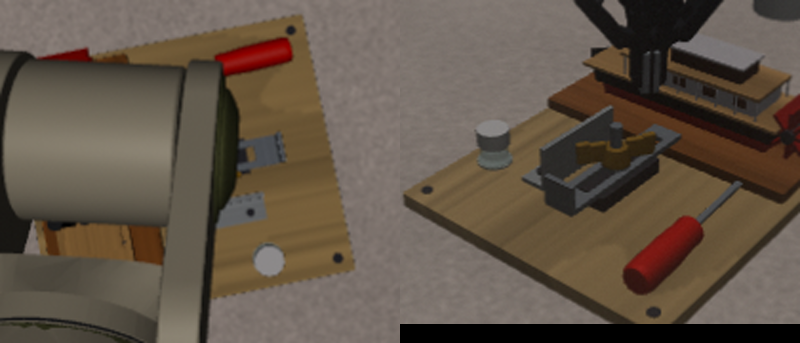

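```bash
python3 -m creep '[{"claw":1,"travel":[0,0,0.022],"roll":0},{"claw":1,"travel":[0,0,0.023],"roll":0},{"claw":1,"travel":[-0.004,0,0],"roll":0},{"claw":1,"travel":[-0.005,0,0],"roll":0},{"claw":1,"travel":[-0.0046,0.0017,0],"roll":8.5},{"claw":1,"travel":[-0.0046,0.0017,0],"roll":8.5},{"claw":1,"travel":[-0.0046,0.0017,0],"roll":8.5},{"claw":1,"travel":[-0.0046,0.0017,0],"roll":8.5}]'; python3 -c "
from h import *
say()"; python3 -m creep '[{"claw":1,"travel":[-0.0023,0.0009,0],"roll":4.2},{"claw":1,"travel":[-0.0023,0.0009,0],"roll":4.2},{"claw":1,"travel":[0,0,0],"roll":0}]'; python3 -c "
from h import *
say()"
```

```text
t: 18.4
eef_pos: [0.554, 0.0688, 0.0438]
orientation: [1.615, 2.695, 0.001]
force: [-1.7, 1.8, -2.6]
width: 0.003
t 18.4 board [24.8 22.2] z 43.8 toolx in board deg 107.7 F [-1.7  1.8 -2.6] q6 -0.58
t: 18.7
eef_pos: [0.5579, 0.0653, 0.0438]
orientation: [1.8, 2.573, 0.001]
force: [-0.8, 1.1, -0.0]
width: -0.004
t 18.7 board [28.  18.1] z 43.8 toolx in board deg 99.6 F [-0.8  1.1 -0. ] q6 -0.44
```

```bash
for i in 1 2 3; do python3 -m creep '[{"claw":1,"travel":[-0.0011,0.0005,0],"roll":2},{"claw":1,"travel":[-0.0011,0.0005,0],"roll":2},{"claw":1,"travel":[0,0,0],"roll":0}]' | grep force; python3 -c "
from h import *
say()"; done
```

```text
force: [-0.6, 0.9, 1.0]
t 19.0 board [29.1 16.4] z 43.6 toolx in board deg 95.8 F [-0.6  0.9  1. ] q6 -0.38
force: [-0.4, 2.2, 0.6]
t 19.3 board [30.2 14.5] z 43.4 toolx in board deg 91.8 F [-0.4  2.2  0.6] q6 -0.31
force: [-1.6, 9.3, 3.3]
t 19.6 board [31.  13.5] z 43.3 toolx in board deg 87.8 F [-1.6  9.3  3.3] q6 -0.24
```

```bash
for i in 1 2; do python3 -m creep '[{"claw":1,"travel":[-0.001,0,0],"roll":0},{"claw":1,"travel":[0,0,0],"roll":0},{"claw":1,"travel":[0,0,0],"roll":0}]' | grep force; python3 -c "
from h import *
say()"; done; python3 -m creep '[{"claw":1,"travel":[0.004,0,0],"roll":0},{"claw":1,"travel":[0.006,0,0],"roll":0},{"claw":1,"travel":[0,0,-0.03],"roll":0},{"claw":1,"travel":[0,0,-0.04],"roll":0},{"claw":1,"travel":[0,0,-0.05],"roll":0},{"claw":1,"travel":[0,0,-0.04],"roll":0},{"claw":1,"travel":[-0.03,-0.03,0],"roll":0},{"claw":1,"travel":[-0.04,-0.04,0],"roll":0},{"claw":1,"travel":[-0.04,-0.04,0],"roll":0},{"claw":1,"travel":[-0.04,-0.03,0],"roll":0},{"claw":1,"travel":[-0.04,-0.02,0],"roll":0},{"claw":1,"travel":[-0.04,-0.02,0],"roll":0},{"claw":1,"travel":[-0.04,-0.02,0],"roll":0},{"claw":1,"travel":[-0.04,0,0],"roll":0},{"claw":1,"travel":[0,0,0],"roll":0}]'; python3 -c "
from h import *
pic('k');say()"
```

```text
force: [-1.6, 11.5, 3.2]
t 19.9 board [31.  13.1] z 43.3 toolx in board deg 87.8 F [-1.6 11.5  3.2] q6 -0.25
force: [-2.4, 15.5, 3.6]
t 20.2 board [31.  12.7] z 43.3 toolx in board deg 87.8 F [-2.4 15.5  3.6] q6 -0.25
t: 21.7
eef_pos: [0.4135, -0.2605, 0.2028]
orientation: [2.062, 2.368, -0.002]
force: [0.3, 0.9, -0.7]
width: -0.004
t 21.8 board [-172.  -272.7] z 202.6 toolx in board deg 87.7 F [-0.4  1.1  0.8] q6 -0.94
```

View pics/k.png

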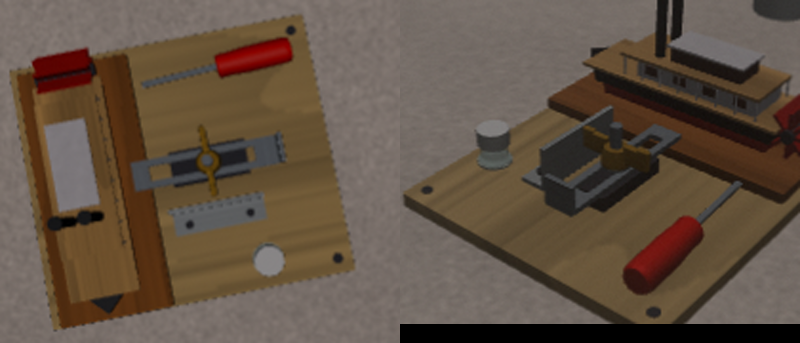

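```bash
python3 -c "
from cell import *
print(hand_in())"
```

```text
the job is handed in; nothing more can be done
None
```

The strap is pushed fully in and the wing nut is screwed home. I handed the job in at about 22 s of the 61 s allowed; no verdict was reported.

- **Strap:** I pushed it with shut fingertips at about 3 N. It met its stop with the force rising to 14 N, and the tab face was within 1 mm of where it should be by the board frame I fitted.
- **Wing nut:** I turned it about 360° clockwise in three fingertip strokes, using the wings in turn. It met the hard stop with the wings along the board's x, and I pressed it there to about 15 N.
- **Last picture:** the wings lie within about 1° of the board's x and the strap is over the plank's edge. The steamer, screwdriver and paint pot look unmoved by eye; I did not measure their shift. The arm is clear at about 0.2 m height, with the force reading near zero.
- **Disagreements:**
  - Several network landmarks were wrong in one camera, namely the stud and paint pot in the top view, and the wing end. I used picture corners for the board frame instead.
  - The two cameras still differ by about 2 mm.
  - One attempt to find the steamer's roof edge from both pictures was off by 2 cm, so I ignored it.

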